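Seat a stone cast in the fixture and snap its toggle clamp shut

ROBOT

A 6-joint arm with a two-finger parallel gripper is mounted at the origin on a cart in front of the work surface, level with it; the furniture and walls round the work are solid. World frame = base frame: x ahead of the robot, y to its left, z up, the work surface at z = 0. Lengths are in m, angles in rad, forces in N, time in s.
With the tool pointing down it reaches from about 0.25 to 0.8 m from the base axis. Payload 3.9 kg.
Tool frame: the origin (TCP) lies on the centre line of the jaws, within the pads' length; the fingertips stand 19 mm ahead of it and the grasp point (between the pads) is the TCP; z points along the fingers, y is the line along which they close (so a half turn about z gives the same grasp; the last joint's range is limited). The gripper opens to 85 mm and grips with 20 to 120 N. Pads are 22 mm wide; open, the fingers measure 114 mm over their backs; the gripper's body (76 mm by 85 mm) begins 54 mm behind the grasp point. The pads swing forward as they close: fully open they stand 13 mm farther back than shut.
Start: joints at [-1.237, 0.26, -0.138, 1.173, 0, 1.571], TCP at [0.172, -0.496, 0.25] pointing down, gripper open.
Joint ranges: [-2.78, 2.78], [-0.83, 1.72], [-1.28, 1.37], [-1.9, 2.12], [-1.57, 1.48], [-3.14, 3.14]. Speed limits (rad/s): [2.57, 2.57, 3.14, 3.14, 3.14, 3.14].

INTERFACE

Orientations are given as a rotation vector (axis times angle).
In Python, from station import * gives the robot as it stands. The module is installed in compiled form; this text tells all that it offers.
- The arm moves only by the tool play_rows, never from a script. Its argument "moves" is text: rows parted by semicolons, each of 6 numbers parted by spaces: the shift along the tool's x, y, z in mm, then the turn, a rotation vector about the tool's x, y, z in rad. A call has exactly 10 rows; each row is the pose to reach, as a shift and turn from the pose commanded when the call began, along the tool's axes at that moment; what a row does not reach only later rows make up. A row lasts 1/12 s, in which the tool goes at most 41.7 mm and 7.16 degrees, less where a joint would pass 70% of its speed; a pose out of reach is approached as far as the arm can. A call with a gripper value outside its range is refused whole. "gripper" is the opening in per cent of the stroke, from 0 (shut) to 100 (fully open), set as the call begins (left out, the last holds). The fingers move at their own pace and stop on an object; "force" is the grip in N (left out, the last holds). Time passes only in rows, so rows that repeat a pose let the fingers close, or fill a call up. It gives the time, the measured TCP pose, the force, the opening and the grip force at its end, in the units of the state.
- sense(): the state, without advancing time (a new reading comes with each control period).
- capture(name): name is "scene" or "top" or "wrist"; returns the picture (420x560x3 uint8, red, green, blue); there is no depth.
- calibration(name): a dict with "mtx" (3x3 intrinsics, pixels), "extrinsics" (4x4, takes a point from camera to world coordinates). Camera axes: x right, y down, z forward; pixel columns grow to the right and rows downward; lengths in m; the calibration is good to about 2 mm. A picture is of the moment at which its call begins: read the wrist's pose just before it. calibration takes no time and is no camera call; for the wrist camera it gives the pose at the moment of the call.
- hand_in(): hands the job in; it is judged then, once.
The state is a dict: "clock": time; "q": joint angles; "qd": joint speeds; "effort": joint torques, N m; "position": TCP position; "tcp_rot": TCP orientation; "ft_force": force on the tool from outside, world axes, zero at the start; "torque": the same for the moment, N m; "width": finger opening in m; "gripper_force": force on a finger pad.
Only numpy, scipy, OpenCV 4.12 (cv2) and the standard library are available. Lean on these libraries where they do the work, as an engineer would, in place of code of your own. Each camera call takes 0.05 s, during which the arm holds its last target. There are 200 camera calls.

TASK

The dental cast standing on the clamping fixture is not fully in yet. With the fingertips, push it along between the guide rails until its flat back is fully home against the stop; then push the clamp's raised lever over and down, past its dead point, until it snaps into lock and the foot holds the cast. Only push, grasp and lift nothing, and leave the things standing around where they are.

Things in the scene. Friction and masses are not known exactly. Their poses are not given: they have to be found in the camera images.
- fixture: Clamping fixture, fixed: aluminium plate 255x104 mm, 10 mm thick, with two guide rails, a stop bar and a toggle clamp. Origin on its long centre line at bench height; x = along that line, the way the cast is pushed in, towards stop and clamp; z up. Plate: x -165 to 90, y -52 to 52 mm. Rails: x -137 to -30 mm, 14 mm above the plate, 76 mm apart. Clamp bracket: x 19 to 81 mm, up to 76 mm high.
- stop_face (a point): Centre of the face of the stop bar that the cast's back must meet, at the height of the plate's top (10 mm above the bench); axes as the fixture. The bar is 14 mm high.
- cast_back (a point): Middle of the lower edge of the cast's flat back. The cast (loose smooth stone, slides easily, arch of teeth, 58 mm long, 66 wide; the block is 18 mm high, 33 with teeth; 0.1 to 0.21 kg) stands on the plate between the rails, 35 to 50 mm short of the stop. x: from its front to its back, about the fixture's x; z up. Its narrow front face (27 mm wide), to be pushed, is 58 mm from here along -x.
- lever (a joint): Angle of the clamp's lever, rad: 0 raised (1.05 rad above level, held there by a spring), 1.05 locked (level). Dead point at about 0.65: before it the spring drives the lever back to 0, after it the spring snaps it to 1.05 and keeps it there. Pushing at the grip takes at most about 12 N, most at the beginning.
- lever_hinge (a point): Hinge axis of the lever on the fixture's centre line (60 mm along the fixture's x, 70 mm above the bench); the lever swings in the fixture's x-z plane. From here the lever points to the fixture's +x, at an angle of 1.05 rad minus joint lever above level.
- lever_grip (a point): Point on the centre line of the lever's round black rubber grip (16 mm thick, 44 to 120 mm from the hinge), 85 mm from the hinge. It is pushed on its upper side, which faces the raised arm (the space between is about 55 mm wide at this height), towards the fixture's +x and then down.
- foot: Black rubber foot (16 mm across, sprung) at the end of the clamp arm; origin at the centre of its underside. The arm (86 mm) hinges at fixture x 40, z 65 mm; raised it stands nearly upright, up to 170 mm high, over fixture x -25 to 45 mm, foot pointing to -x. It comes down by itself as the lever is pushed over; when locked the foot presses on the cast behind the teeth.
- spare_cast: Bystander: another, stone cast, 58 x 65 x 33 mm, on the bench beside the fixture; origin under its centre.
- jar: Bystander: small powder jar with black lid, 47 mm across, 44 mm high, on the bench on the other side of the fixture; origin under its centre.
- clip: Bystander: black matrix clip, 20 x 90 x 21 mm, on the bench beside the clamp; origin under its centre.
- spatula: Bystander: plaster spatula, 224 mm long, lying on the bench to the right; origin under its centre.
- pad: Bystander: small articulating pad, 52 x 68 x 14 mm, lying on the bench behind; origin under its centre.
- cast: The same cast; origin at the centre of its underside, 29 mm before point cast_back, axes the same.

How it is judged:
On the way, in this order (a step that is already met when the one before it is completed fails the run):
1. the cast is pushed home against the stop while the lever is still up (x of cast_back in the frame of stop_face above -0.003 m and value of joint lever below 0.3 rad), for 0.2 s.
2. the fingers push the lever over and down (value of joint lever above 0.35 rad and contact force between the fingers and lever above 0.3 N).
At the end, for the whole second after the job is handed in: The lever is locked down (above 1.0 rad), the foot presses on the cast with more than 1 N, the cast stands flat on the plate with its back within 3 mm of the stop, square to it within 0.12 rad, at rest (value of joint lever above 1 rad and contact force between foot and cast above 1 N and x of cast_back in the frame of stop_face above -0.003 m and z of cast_back in the frame of stop_face below 0.006 m and angle between the x axis of cast_back and the x axis of stop_face, either way round below 0.12 rad and linear speed of cast below 0.02 m/s); the robot touches nothing.
It fails at once if the cast is lifted more than 8 mm off the plate or tipped (height (world z) of cast_back above 0.018 m or angle between cast_back's own z axis and vertical above 0.25 rad).
It fails at once if a bystander is moved more than 25 mm or lifted (distance of any of spare_cast, jar, clip, spatula, pad from where it was at the start of the episode above 0.025 m).
It also fails if it takes over 45 s, if anything falls off the work surface, if the arm or the gripper's body presses on something with over 40 N, if the wrist force passes 120 N, or if a joint passes its speed limit or range.

## Working session

There is one attempt and no reset: what is moved stays moved. The work goes in short steps, Python scripts to look and compute and a tool call to move; the robot and the scene stay as the last step left them, time stands still between calls to the robot, and variables do not carry over. Pictures are saved under pics/ and viewed, at most 13 in all, crops included, and the job is handed in when it is done.

Besides the shell and the picture viewer there is one more tool, called after ">>>" as name(argument=value, ...) on one line, values as JSON. play_rows: Moves the arm, as the interface text tells. Its arguments: {"type":"object","properties":{"moves":{"type":"string"},"gripper":{"type":"number"},"force":{"type":"number"}},"required":["moves"]}

```bash
mkdir -p pics
python3 - <<'E'
from station import *
import cv2,numpy as np
for n in("scene","top"):
    im=capture(n);cv2.imwrite(f"pics/{n}1.png",im[:,:,::-1]);c=calibration(n);print(n,c["mtx"].tolist(),np.round(c["extrinsics"],4).tolist())
s=sense();print(s)
E
```

```text
scene [[484.8568990433507, 0.0, 278.67980130003724], [0.0, 484.8568990433507, 201.77420553587396], [0.0, 0.0, 1.0]] [[0.7568, -0.3357, 0.5608, -0.0668], [-0.6531, -0.3557, 0.6685, -1.077], [-0.0249, -0.8722, -0.4885, 0.7326], [0.0, 0.0, 0.0, 1.0]]
top [[482.2031494581651, 0.0, 284.89206509393773], [0.0, 482.2031494581651, 210.0880242610947], [0.0, 0.0, 1.0]] [[-0.0138, -0.9831, 0.1826, 0.4219], [-0.9978, 0.0018, -0.0659, -0.1824], [0.0644, -0.1831, -0.981, 1.219], [0.0, 0.0, 0.0, 1.0]]
{'clock': 0.1, 'q': array([-1.23700365e+00,  2.60578291e-01, -1.39260046e-01,  1.17272937e+00,
        6.47005368e-06,  1.57080628e+00]), 'qd': array([-3.16528086e-04, -4.07272088e-03,  3.10804173e-03,  5.18848078e-05,
       -6.50230396e-04,  1.38867546e-03]), 'effort': array([ 1.24699363e-03, -4.06509125e+01,  2.54527473e+01,  1.01414262e-02,
        1.06567891e-04, -1.32075539e-05]), 'position': array([ 0.17180953, -0.49545357,  0.24956157]), 'tcp_rot': array([-3.09621956e+00, -5.21583820e-01,  4.51972460e-04]), 'ft_force': array([ 0.27909207,  0.02377546, -0.97716181]), 'torque': array([0.01368518, 0.02560221, 0.03466403]), 'gripper_force': 0.0, 'width': 0.08547078292383836}
```

View pics/scene1.png

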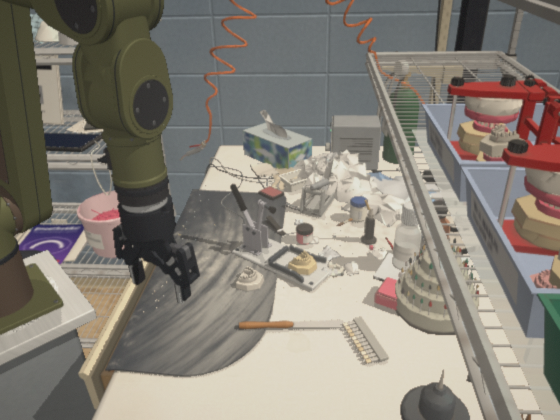

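View pics/top1.png

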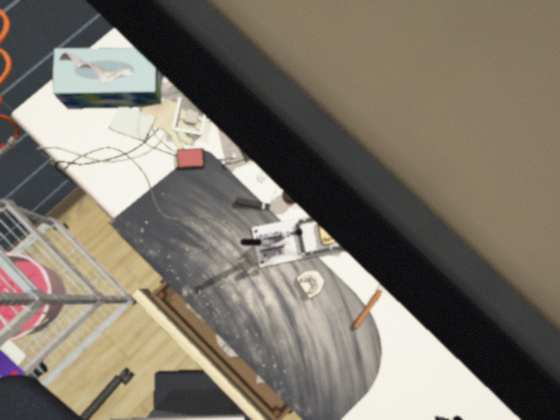

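The scene view shows the fixture around (285,260): its lever and black grip point to the upper left (240,200), and the yellow cast is at (303,262). In the top view the clamp is near (275,243) and the cast near (325,237), partly hidden by a dark shelf. I'll enlarge both.

Run:
```python
import cv2
a=cv2.imread("pics/scene1.png")[170:300,215:355];b=cv2.imread("pics/top1.png")[190:280,225:365]
cv2.imwrite("pics/c1.png",cv2.resize(a,None,fx=5,fy=4.6,interpolation=cv2.INTER_CUBIC) if 0 else cv2.resize(a,(644,598),interpolation=cv2.INTER_CUBIC))
cv2.imwrite("pics/c2.png",cv2.resize(b,(784,504),interpolation=cv2.INTER_CUBIC))
```

```text
(no output)
```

View pics/c1.png

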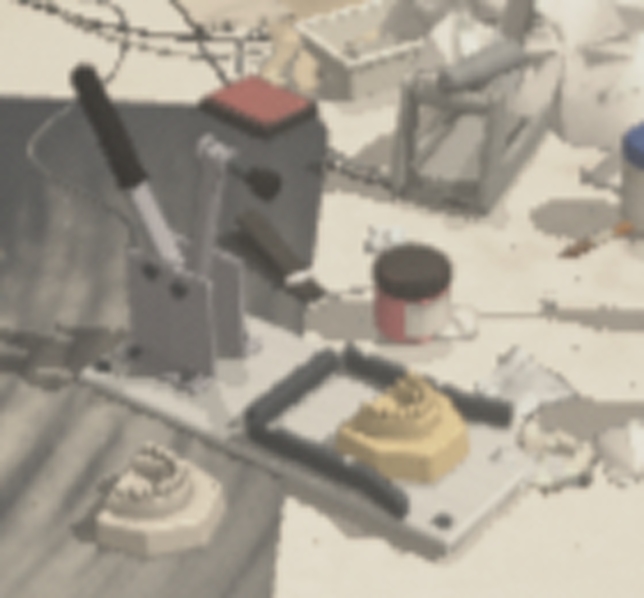

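View pics/c2.png

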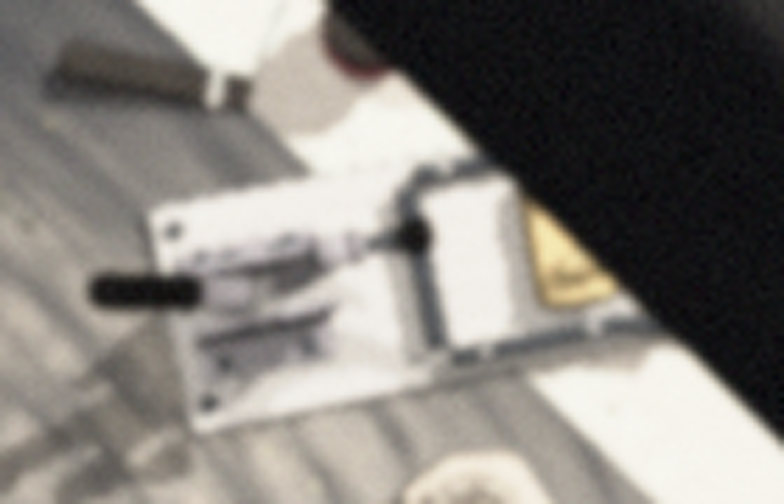

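The scene crop shows the plate corners at full-image pixels (233,251), (312,289) and (332,270), with the cast front near (308,273). The top crop shows the clamp-end corners at (252,228) and (261,267). The lever grip is visible in both, and a wire shelf hangs over the right side. Next I'll compute the frame.

```bash
cat > h.py <<'E'
from station import *
import numpy as np,cv2
def ray(n,u,v,c=None):
    c=c or calibration(n);K=np.array(c["mtx"]);T=np.array(c["extrinsics"])
    d=T[:3,:3]@np.linalg.solve(K,[u,v,1.]);return T[:3,3],d/np.linalg.norm(d)
def onz(n,u,v,z,c=None):
    o,d=ray(n,u,v,c);return o+d*(z-o[2])/d[2]
def tri(p,q):
    o1,d1=ray("scene",*p);o2,d2=ray("top",*q)
    s=np.linalg.lstsq(np.c_[d1,-d2],o2-o1,rcond=None)[0];a=o1+d1*s[0];b=o2+d2*s[1];return (a+b)/2,np.linalg.norm(a-b)
def proj(n,P):
    c=calibration(n);T=np.linalg.inv(c["extrinsics"]);p=np.array(c["mtx"])@(T[:3,:3]@P+T[:3,3]);return p[:2]/p[2]
E
python3 - <<'E'
from h import *
np.set_printoptions(precision=4,suppress=True)
S=lambda x,y:(215+x/4.6,170+y/4.6)
T=lambda x,y:(225+x/5.6,190+y/5.6)
A=onz("scene",*S(85,372),.01);B=onz("scene",*S(445,548),.01);C=onz("scene",*S(540,460),.01)
a=onz("top",*T(150,212),.01);b=onz("top",*T(200,432),.01)
print("scene",A,B,C,np.linalg.norm(A-B),np.linalg.norm(B-C),"top far,near",a,b,np.linalg.norm(a-b))
for y in ((A-B),(a-b)): print(np.arctan2(y[1],y[0]))
g=tri(S(85,75),T(100,290));print("grip end",g)
f=tri(S(262,182),T(412,237));print("foot",f)
print("cast front bottom",onz("scene",*S(413,480),.01),"R",onz("scene",*S(467,450),.01))
# shelf edge: top pixel line vs scene line plane
o,n1=ray("scene",372,70);_,n2=ray("scene",470,400)
n=np.cross(n1,n2)
for p in((90,0),(250,160),(330,243),(500,415)):
    oo,d=ray("top",*p);s=((o-oo)@n)/(d@n);print("edge",oo+d*s)
print("jar",onz("scene",*S(412,265),.044),"spare",onz("scene",*S(160,500),.015))
E
```

```text
scene [ 0.507  -0.2048  0.01  ] [ 0.5492 -0.452   0.01  ] [ 0.6362 -0.4343  0.01  ] 0.250740410494854 0.08878239273833392 top far,near [ 0.6014 -0.1791  0.01  ] [ 0.5024 -0.2012  0.01  ] 0.10145528473756167
1.7399214689729143
0.2193319596662432
grip end (array([ 0.5496, -0.1613,  0.1666]), np.float64(0.004803614999957467))
foot (array([ 0.5726, -0.286 ,  0.1418]), np.float64(0.0033466994808140477))
cast front bottom [ 0.5753 -0.4013  0.01  ] R [ 0.6141 -0.402   0.01  ]
edge [-0.105  -0.47    2.0113]
edge [ 0.1867 -0.1874  2.0146]
edge [ 0.3322 -0.0574  1.9944]
edge [0.6012 0.197  1.9848]
jar [ 0.6821 -0.2877  0.044 ] spare [ 0.4638 -0.33    0.015 ]
```

```bash
cat >> h.py <<'E'
from scipy.spatial.transform import Rotation as R
O=np.array([.570,-.279,0]);YAW=1.76
def fx(p):
    c,s=np.cos(YAW),np.sin(YAW);d=np.array(p)-O;return np.array([c*d[0]+s*d[1],-s*d[0]+c*d[1],d[2]])
def world(f):
    c,s=np.cos(YAW),np.sin(YAW);return O+[c*f[0]-s*f[1],s*f[0]+c*f[1],f[2]]
def down(yaw):  # tool z down, tool x at yaw
    return R.from_euler('z',yaw)*R.from_euler('x',np.pi)
def go(f,yaw=None):
    s=sense();r=R.from_rotvec(s["tcp_rot"]);p=world(f)
    print("shift mm",np.round(r.inv().apply(p-s["position"])*1000,1),"turn",np.round((r.inv()*down(YAW if yaw is None else yaw)).as_rotvec(),3),"now fx",np.round(fx(s["position"])*1000,1),"F",np.round(s["ft_force"],1))
E
python3 - <<'E'
from h import *
go([-.170,0,.15])
T=lambda x,y:(225+x/5.6,190+y/5.6)
print("stop inner edge",fx(onz("top",*T(440,300),.024))*1000,"cast back",fx(onz("top",*T(540,260),.028))*1000)
o,d=ray("top",330,245)
for z in(.3,.5,.7,.9,1.1): P=o+d*(z-o[2])/d[2];print(z,P,proj("scene",P))
E
```

```text
shift mm [422.6  94.3  99.4] turn [-1.000e-03 -1.000e-03 -1.426e+00] now fx [-137.7  431.8  249.6] F [ 0.3  0.  -1. ]
stop inner edge [-26.69033127  16.22373968  24.        ] cast back [-74.01702638   7.75654908  28.        ]
0.3 [ 0.52429499 -0.33033547  0.3       ] [264.96870766 161.41356257]
0.5 [ 0.50200035 -0.29813492  0.5       ] [241.87720011  66.91047406]
0.7 [ 0.47970571 -0.26593437  0.7       ] [214.04926835 -46.97665491]
0.9 [ 0.45741107 -0.23373382  0.9       ] [ 179.86110831 -186.89331943]
1.1 [ 0.43511643 -0.20153327  1.1       ] [ 136.85088921 -362.91467854]
```

>>> play_rows(moves="38 9 0 0 0 -0.12;76 18 0 0 0 -0.24;114 26 0 0 0 -0.36;152 35 5 0 0 -0.48;190 44 10 0 0 -0.6;228 52 15 0 0 -0.72;266 61 20 0 0 -0.84;304 70 25 0 0 -0.96;342 78 30 0 0 -1.08;380 87 30 0 0 -1.2", gripper=0, force=30)

```text
clock: 0.93
position: [0.5606, -0.4525, 0.2183]
tcp_rot: [-2.253, -2.185, 0.001]
ft_force: [0.5, -0.6, -0.2]
width: -0.0004
gripper_force: 0.0
```

Run:
```python
from h import *
go([-.170,0,.15])
c=calibration("wrist");im=capture("wrist");cv2.imwrite("pics/w1.png",im[:,:,::-1]);np.savez("w1.npz",mtx=c["mtx"],extrinsics=c["extrinsics"]);print(sense()["clock"])
```

```text
shift mm [ 7.6 41.3 68.2] turn [-0.002 -0.002 -0.22 ] now fx [-168.6   41.8  218.3] F [ 0.5 -0.6 -0.2]
0.9833
```

View pics/w1.png

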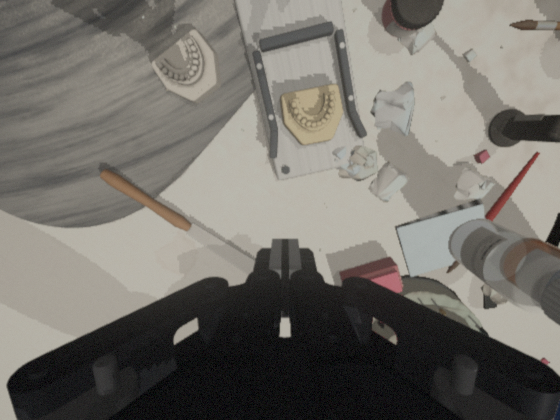

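The wrist view shows the fixture clearly: stop bar near (297,40), rails at (265,100) and (345,80), cast at (312,115) with its front edge near (315,140), and plate corner at (280,178).

Run:
```python
from h import *
z=np.load("w1.npz");c={"mtx":z["mtx"],"extrinsics":z["extrinsics"]}
f=lambda u,v,h:print((u,v),np.round(fx(onz("wrist",u,v,h,c))*1000,1))
f(280,178,.01);f(263,50,.024);f(332,38,.024);f(273,125,.024);f(352,105,.024)
im=cv2.imread("pics/w1.png");h=cv2.cvtColor(im,cv2.COLOR_BGR2HSV)
m=cv2.inRange(h,(15,70,110),(32,255,255));m[:70]=0;m[155:]=0;m[:,:270]=0;m[:,350:]=0
m=cv2.morphologyEx(m,cv2.MORPH_CLOSE,np.ones((7,7)))
k=max(cv2.findContours(m,0,2)[0],key=cv2.contourArea)
print(cv2.contourArea(k));
for p in cv2.approxPolyDP(k,3,True)[:,0]: f(*map(float,p),.028)
```

```text
(280, 178) [-158.4   45.    10. ]
(263, 50) [-28.   32.2  24. ]
(332, 38) [-32.5 -36.1  24. ]
(273, 125) [-99.7  38.9  24. ]
(352, 105) [-98.1 -45.2  24. ]
0.0
(311.0, 126.0) [-109.4    0.5   28. ]
```

Run:
```python
import cv2
b=cv2.imread("pics/w1.png")[10:190,230:390];cv2.imwrite("pics/w1c.png",cv2.resize(b,None,fx=3.3,fy=3.3,interpolation=cv2.INTER_CUBIC))
print(cv2.cvtColor(cv2.imread("pics/w1.png"),cv2.COLOR_BGR2HSV)[115:136:10,290:335:10])
```

```text
[[[ 20  63 165]
  [ 21  62 174]
  [ 21  65 154]
  [ 20  67 141]
  [ 21  61 166]]

 [[ 21  59 181]
  [ 21  61 139]
  [ 19  62 147]
  [ 20  63 165]
  [ 21  60 183]]

 [[ 22  18 158]
  [ 22  59 181]
  [ 22  61 181]
  [ 20  60 180]
  [ 21  60 182]]]
```

View pics/w1c.png

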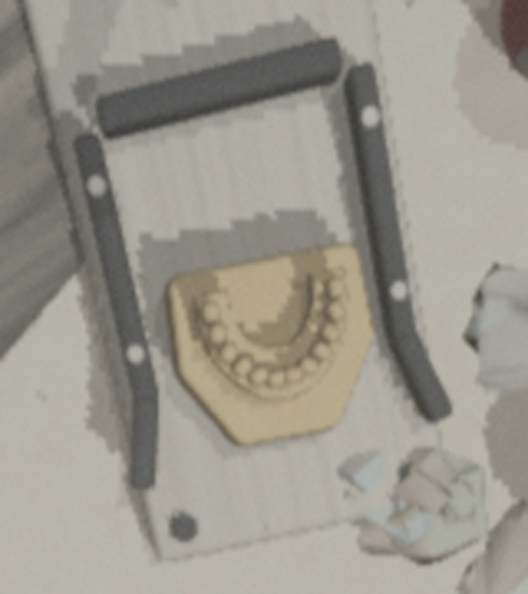

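The crop shows the stop bar front edge from (104,136) to (342,78), four rail screws, and the cast with its back at (170,278)-(358,245) and its front at (242,443)-(330,428).

Run:
```python
from h import *
z=np.load("w1.npz");c={"mtx":z["mtx"],"extrinsics":z["extrinsics"]}
P=lambda u,v,h:onz("wrist",230+u/3.3,10+v/3.3,h,c)
a,b,d,e=P(96,186,.024),P(136,354,.024),P(370,117,.024),P(399,291,.024)
m1=(a+d)/2;m2=(b+e)/2;v=m1-m2;print("yaw rails",np.arctan2(v[1],v[0]),"each",[np.arctan2(*(q[1::-1])) for q in(a-b,d-e)], [np.round(fx(q)*1000,1) for q in(a,b,d,e)])
l,r=P(104,136,.024),P(342,78,.024);w=l-r;print("yaw stop",np.arctan2(w[1],w[0])-np.pi/2+2*np.pi,fx(l),fx(r))
for q in((170,278),(358,245),(242,443),(330,428)): print(np.round(fx(P(*q,.028))*1000,1))
print(fx(P(160,560,.01)))
```

```text
yaw rails 1.7712138144894531 each [np.float64(1.7718920082070309), np.float64(1.770536493490668)] [array([-41.6,  39.5,  24. ]), array([-91.7,  38.9,  24. ]), array([-41.2, -44.7,  24. ]), array([-91.3, -45.2,  24. ])]
yaw stop 1.755704714658501 [-0.02877412  0.03385853  0.024     ] [-0.02908436 -0.03836962  0.024     ]
[-72.5  23.5  28. ]
[-75.8 -34.3  28. ]
[-125.8   12.    28. ]
[-127.3  -16.3   28. ]
[-0.15992757  0.04713074  0.01      ]
```

```bash
sed -i 's/^O=.*/O=np.array([.5727,-.2785,0]);YAW=1.765/' h.py
python3 - <<'E'
from h import *
go([-.155,-.001,.036]);print(sense()["clock"])
E
```

```text
shift mm [ 20.9  33.7 181. ] turn [ 0.004 -0.002 -0.216] now fx [-168.5   37.2  216.8] F [ 8.6 -3.5  0.7]
0.9833
```

>>> play_rows(moves="5 10 5 0 0 -0.1;10 22 20 0 0 -0.2;13 34 45 0 0 -0.216;13 34 75 0 0 -0.216;13 34 105 0 0 -0.216;13 34 130 0 0 -0.216;13 34 155 0 0 -0.216;13 34 172 0 0 -0.216;13 34 180 0 0 -0.216;13 34 180 0 0 -0.216")

```text
clock: 1.82
position: [0.592, -0.4407, 0.0371]
tcp_rot: [-2.011, -2.406, 0.001]
ft_force: [0.1, 0.5, -0.6]
width: 0.0001
gripper_force: 0.0
```

Run:
```python
from h import *
go([-.100,-.001,.036]);print(sense()["tcp_rot"],sense()["clock"])
```

```text
shift mm [63.1 12.4  1.3] turn [-0.004 -0.004 -0.016] now fx [-162.9   12.3   37.1] F [ 0.1  0.5 -0.6]
[-2.01078380e+00 -2.40625191e+00  5.40647698e-04] 1.8167
```

>>> play_rows(moves="0 6 0 0 0 -0.016;3 12 0 0 0 -0.016;9 12 0 0 0 -0.016;15 12 0 0 0 -0.016;20 12 0 0 0 -0.016;25 12 0 0 0 -0.016;30 12 0 0 0 -0.016;35 12 0 0 0 -0.016;40 12 0 0 0 -0.016;45 12 0 0 0 -0.016")

```text
clock: 2.65
position: [0.5977, -0.3953, 0.0405]
tcp_rot: [1.994, 2.427, -0.0]
ft_force: [0.9, -1.4, 0.5]
width: -0.0001
gripper_force: 0.4
```

Run:
```python
from h import *
go([-.100,-.001,.036])
```

```text
shift mm [19.4 -1.   4.5] turn [0.    0.    0.001] now fx [-119.4   -2.    40.5] F [ 0.9 -1.4  0.5]
```

>>> play_rows(moves="3 0 1 0 0 0;5 0 2 0 0 0;7 0 3 0 0 0;9 0 3 0 0 0;11 0 3 0 0 0;13 0 3 0 0 0;15 0 3 0 0 0;16 0 3 0 0 0;17 0 3 0 0 0;18 0 3 0 0 0")

```text
clock: 3.48
position: [0.5943, -0.3778, 0.0373]
tcp_rot: [1.995, 2.427, -0.0]
ft_force: [-0.0, -0.9, 1.2]
width: 0.0
gripper_force: 0.3
```

Run:
```python
from h import *
go([-.092,-.001,.036])
c=calibration("wrist");im=capture("wrist");cv2.imwrite("pics/w2.png",im[:,:,::-1])
```

```text
shift mm [ 9.6 -1.   1.3] turn [0.    0.    0.001] now fx [-101.6   -2.    37.3] F [-0.  -0.9  1.2]
```

View pics/w2.png

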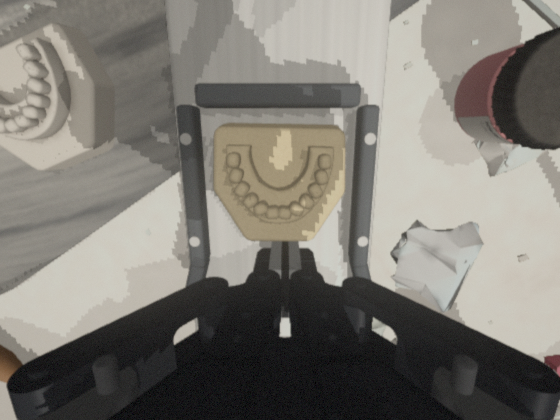

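The cast is square and centred (back edge at row 125) and the stop face is at row 106, so about 9 mm of gap is left.

>>> play_rows(moves="2 0 0 0 0 0;4 0 0 0 0 0;6 0 0 0 0 0;7 0 0 0 0 0;8 0 0 0 0 0;9 0 0 0 0 0;9.5 0 0 0 0 0;10 0 0 0 0 0;10 0 0 0 0 0;10 0 0 0 0 0")

```text
clock: 4.37
position: [0.5933, -0.37, 0.0381]
tcp_rot: [1.993, 2.423, -0.002]
ft_force: [2.1, -5.6, 0.4]
width: 0.0
gripper_force: 2.8
```

>>> play_rows(moves="0.5 0 0 0 0 0;1 0 0 0 0 0;1.5 0 0 0 0 0;2 0 0 0 0 0;2.5 0 0 0 0 0;3 0 0 0 0 0;3 0 0 0 0 0;3 0 0 0 0 0;3 0 0 0 0 0;3 0 0 0 0 0")

```text
clock: 5.2
position: [0.5934, -0.3695, 0.039]
tcp_rot: [1.992, 2.419, -0.007]
ft_force: [0.7, -9.6, 0.9]
width: -0.0001
gripper_force: 5.0
```

Run:
```python
from h import *
go([-.092,-.001,.036])
im=capture("wrist");cv2.imwrite("pics/w3.png",im[:,:,::-1])
```

```text
shift mm [ 1.3 -1.7  3. ] turn [ 0.002  0.009 -0.001] now fx [-93.3  -2.7  39. ] F [ 0.7 -9.6  0.9]
```

View pics/w3.png

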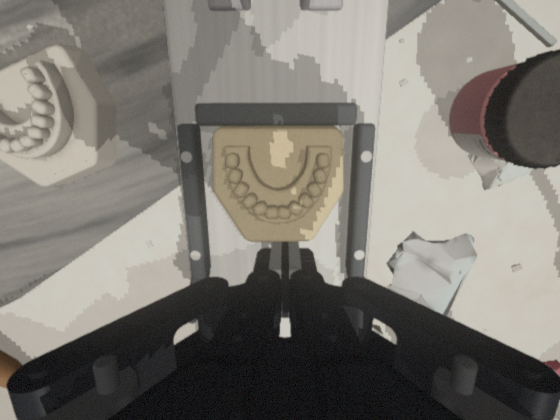

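The cast back is flush and square against the stop, and the reaction force is about 10 N. Backing off and rising.

>>> play_rows(moves="-8 0 0 0 0 0;-20 0 0 0 0 0;-35 0 -5 0 0 0;-45 0 -25 0 0 0;-50 0 -55 0 0 0;-50 0 -90 0 0 0;-50 0 -125 0 0 0;-50 0 -160 0 0 0;-50 0 -190 0 0 0;-50 0 -200 0 0 0")

```text
clock: 6.08
position: [0.6026, -0.4144, 0.243]
tcp_rot: [1.991, 2.423, 0.003]
ft_force: [0.7, -0.4, 1.3]
width: 0.0004
gripper_force: 0.0
```

>>> play_rows(moves="5 0 0 0 0 0;25 0 0 0 0 0;55 0 0 0 0 0;85 0 0 0 0 0;115 0 0 0 0 0;145 0 0 0 0 0;170 0 0 0 0 0;190 0 0 0 0 0;200 0 0 0 0 0;200 0 0 0 0 0")

```text
clock: 6.92
position: [0.5609, -0.2152, 0.2355]
tcp_rot: [-1.988, -2.426, 0.001]
ft_force: [0.1, -0.6, -1.0]
width: -0.0001
gripper_force: 0.0
```

Run:
```python
from h import *
go([.068,0,.157])
s=sense();im=capture("scene");cv2.imwrite("pics/s2.png",cv2.resize(im[120:300,150:390,::-1],None,fx=3.3,fy=3.3,interpolation=cv2.INTER_CUBIC)); print(s["clock"])
```

```text
shift mm [ 3.4 -0.4 78.5] turn [-0.004 -0.003  0.004] now fx [ 64.4  -0.7 235.5] F [ 0.1 -0.6 -1. ]
6.9167
```

View pics/s2.png

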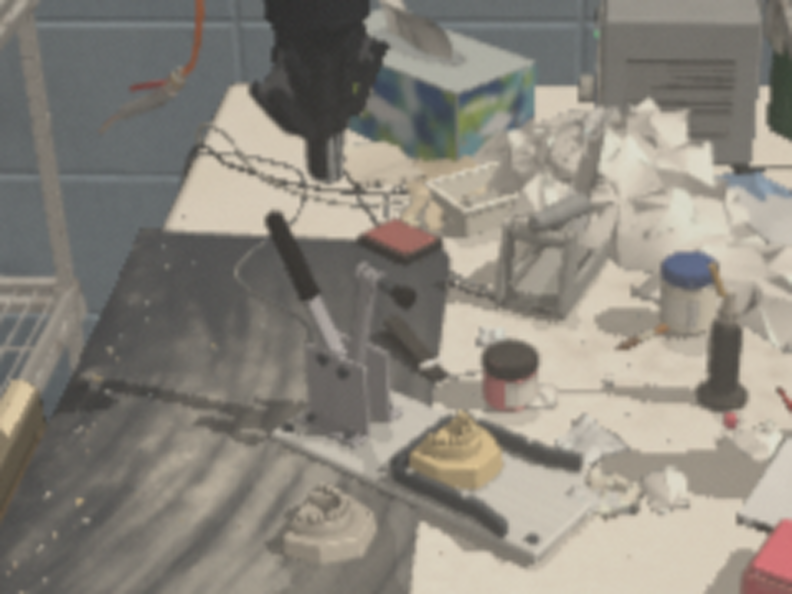

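The cast is home with the lever still up, and the fingers are above the gap between the arm and the lever. Descending.

>>> play_rows(moves="4 0 5 0 0 0;5 0 15 0 0 0;5 0 27 0 0 0;5 0 39 0 0 0;5 0 50 0 0 0;5 0 60 0 0 0;5 0 68 0 0 0;5 0 74 0 0 0;5 0 78 0 0 0;5 0 78 0 0 0")

```text
clock: 7.8
position: [0.5613, -0.2131, 0.1583]
tcp_rot: [-1.994, -2.426, 0.001]
ft_force: [0.3, 0.6, 0.5]
width: 0.0002
gripper_force: 0.0
```

Run:
```python
from h import *
go([.068,0,.157])
# corner path P(theta): tcp = corner-(11mm x), +19 z
s=sense()["position"];f=fx(s)*1000
for t in range(60,-1,-5):
    a=np.radians(t);r=85;x=60+r*np.cos(a)-8*np.sin(a)-11;z=70+r*np.sin(a)+8*np.cos(a)+19
    print(t,np.round([x-f[0],-(z-f[2])],1))
```

```text
shift mm [ 1.6 -1.4  1.3] turn [-0.001 -0.001  0.001] now fx [ 66.4  -1.4 158.3] F [0.3 0.6 0.5]
60 [18.2 -8.4]
55 [24.8 -5. ]
50 [31.1 -1. ]
45 [37.1  3.5]
40 [42.6  8.5]
35 [47.7 13.9]
30 [52.2 19.8]
25 [56.3 26.1]
20 [59.7 32.7]
15 [62.6 39.5]
10 [64.9 46.6]
5 [66.6 53.9]
0 [67.6 61.3]
```

>>> play_rows(moves="6 0 0 0 0 0;12 0 0 0 0 0;17 0 0 0 0 0;22 0 0 0 0 0;27 0 0 0 0 0;31 0 0 0 0 0;35 0 2 0 0 0;39 0 5 0 0 0;43 0 9 0 0 0;45 0 11 0 0 0")

```text
clock: 8.63
position: [0.5547, -0.1699, 0.1499]
tcp_rot: [1.991, 2.423, -0.0]
ft_force: [1.2, -3.5, 3.2]
width: -0.0003
gripper_force: 2.7
```

>>> play_rows(moves="3 0 4 0 0 0;6 0 8 0 0 0;9 0 12 0 0 0;11 0 16 0 0 0;13 0 20 0 0 0;15 0 24 0 0 0;17 0 28 0 0 0;18 0 32 0 0 0;20 0 36 0 0 0;20 0 38 0 0 0")

```text
clock: 9.47
position: [0.5485, -0.1489, 0.1093]
tcp_rot: [-1.993, -2.426, 0.001]
ft_force: [0.7, -0.0, -0.1]
width: 0.0001
gripper_force: 0.0
```

Run:
```python
from h import *
go([.134,-.001,.100])
s=sense();im=capture("scene");cv2.imwrite("pics/s3.png",cv2.resize(im[120:300,150:390,::-1],None,fx=3.3,fy=3.3,interpolation=cv2.INTER_CUBIC)); print(s["clock"])
```

```text
shift mm [ 2.1 -0.2  9.3] turn [-0.001 -0.001  0.001] now fx [131.9  -1.2 109.3] F [ 0.7 -0.  -0.1]
9.4667
```

View pics/s3.png

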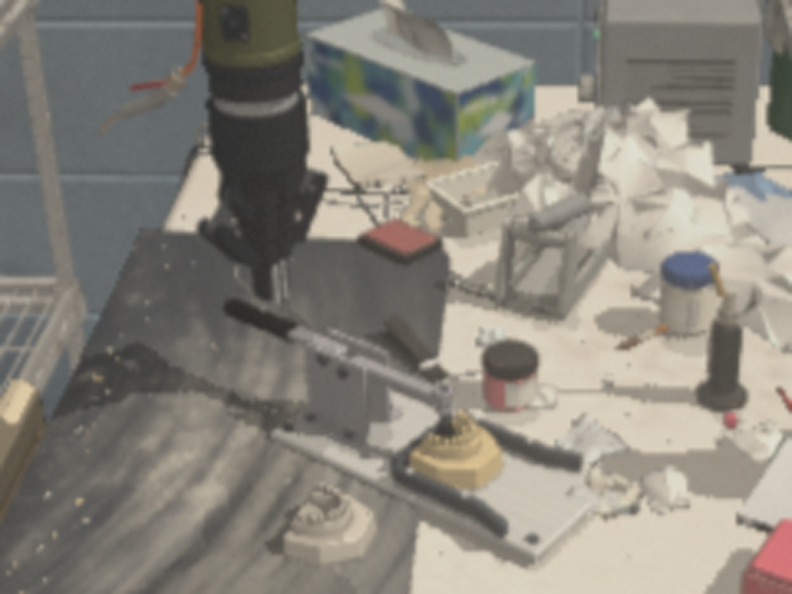

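The lever has snapped level and the foot is down on the cast. I'll press lightly to confirm, then withdraw.

>>> play_rows(moves="0 0 4 0 0 0;0 0 8 0 0 0;0 0 11 0 0 0;0 0 13 0 0 0;0 0 14 0 0 0;0 0 14 0 0 0;0 0 5 0 0 0;0 0 -15 0 0 0;0 0 -45 0 0 0;0 0 -75 0 0 0")

```text
clock: 10.35
position: [0.5484, -0.1491, 0.1859]
tcp_rot: [-1.994, -2.426, 0.001]
ft_force: [0.9, 0.3, -0.8]
width: -0.0003
gripper_force: 0.0
```

>>> play_rows(moves="0 0 -10 0 0 0;0 0 -20 0 0 0;0 0 -25 0 0 0;0 0 -25 0 0 0;0 0 -25 0 0 0;0 0 -25 0 0 0;0 0 -25 0 0 0;0 0 -25 0 0 0;0 0 -25 0 0 0;0 0 -25 0 0 0")

```text
clock: 11.18
position: [0.549, -0.1493, 0.2099]
tcp_rot: [-1.994, -2.427, 0.0]
ft_force: [0.2, -0.5, 0.1]
width: -0.0005
gripper_force: 0.0
```

Run:
```python
from h import *
im=capture("scene");cv2.imwrite("pics/s4.png",cv2.resize(im[150:300,200:380,::-1],None,fx=3.9,fy=3.9,interpolation=cv2.INTER_CUBIC))
```

```text
(no output)
```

View pics/s4.png

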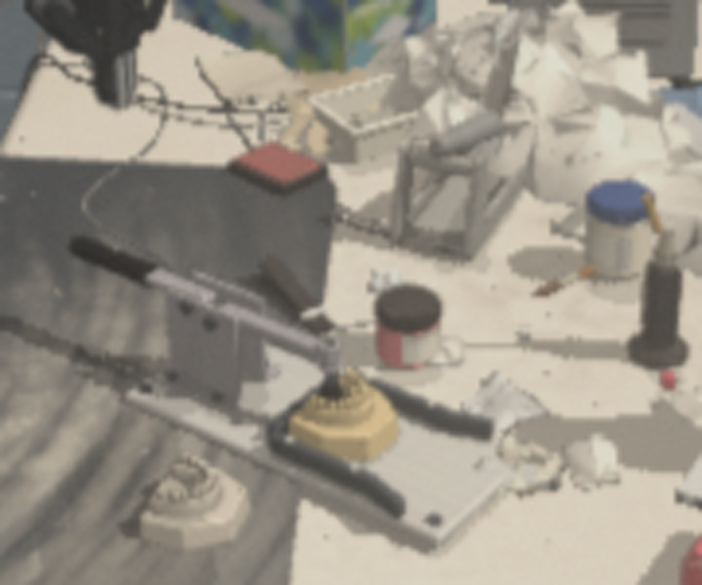

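The lever is level and locked, the foot is on the cast, the cast is at the stop, and the gripper is clear of everything.

```bash
python3 -c "from station import *;print(hand_in())"
```

```text
the job is handed in; nothing more can be done
None
```

The cast was pushed fully home against the stop, the lever snapped into lock with the foot on the cast, and the job was handed in at about 11 s of robot time; the hand-in returned no verdict, and the last picture showed everything in place with the gripper clear.

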